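Turn the leaf of the recipe book on the coffee bench

TASK

Turn the recipe book to its next page: with your fingertips, push the overhanging leaf up from below, swing it over the spine and press it down until it lies fully flat on the left-hand pages. Only push it: do not pinch the leaf or fling it over, and leave the book and the things around it standing where they are.

Things in the scene. Friction and masses are not known exactly. Their poses are not given: they have to be found in the camera images.
- book: Recipe flip book on a weighted riser, loose on rubber feet (2.2 to 2.9 kg; slides over 10 N). Origin: centre of its underside on the bench. x runs along the spine (at yaw 0 away from the robot), y across it to the left. Riser: 240 mm along x, 230 along y, 40 high; on it two fixed page stacks, 200 mm along x, 15 to 111 mm either side of the spine, tops 47.5 mm above the bench.
- leaf (a joint): Angle of the turning leaf about the spine, rad: 0 = flat on the right-hand stack (book -y), 1.57 = upright, 3.14 = flat on the left-hand stack (+y). Starts at 0 to 0.35. A rigid white board of 0.12 kg, 200 mm along the spine, 6 mm thick. The hinge is stiff: the leaf stays wherever it is left and must be pushed all the way, with 1 to 3 N near the free edge.
- spine (a point): Middle of the hinge line, 51 mm above the bench; the hinge line runs through it along the book's x axis.
- leaf_edge (a point): Middle of the leaf's free edge, at half its thickness, 150 mm from the hinge line; moves with the leaf. The edge overhangs the riser by 35 mm (right at the start, left when turned). Lying flat, the leaf's faces are 48 and 54 mm above the bench, so there is room for a fingertip below.
- leaf_front: The 3 mm sheet that makes the leaf's front face: faces up at the start, down when turned. Origin on the hinge line. Its x axis is the book's x; its -y axis points from the hinge to the free edge; its z axis is the outward normal of this face.
- leaf_back: The 3 mm sheet that makes the leaf's other face: faces down at the start, up when turned. Origin and axes as leaf_front (so its outward normal is -z). Fingers that press on both sheets at once are pinching the leaf.
- pitcher: Steel milk jug, open, 80 mm wide, 100 mm high. Bystander, loose, standing near the book. Origin: centre of its underside.
- cup: White espresso cup, 70 mm wide, 58 mm high. Bystander, loose, standing near the book. Origin: centre of its underside.
- tamper: Steel coffee tamper, 58 mm wide foot, 90 mm high. Bystander, loose, standing near the book. Origin: centre of its underside.
- saucer: White saucer, 120 mm wide, 18 mm high. Bystander, loose, standing near the book. Origin: centre of its underside.
- brush: Cleaning brush lying down, 160 mm long. Bystander, loose, beside the book. Origin: underside.
- syrup: Closed amber syrup bottle, 60 mm wide, 145 mm high. Bystander, loose, standing near the book. Origin: centre of its underside.
- canister: Closed steel canister, 84 mm wide, 110 mm high. Bystander, loose, standing near the book. Origin: centre of its underside.

How it is judged:
By the outcome, as a careful person would: the job done as asked, in the order asked, and still so for the second after the job is handed in, with the robot touching nothing.
It also fails if it takes over 48 s, if anything falls off the work surface, if the arm or the gripper's body presses on something with over 40 N, if the wrist force passes 120 N, or if a joint passes its speed limit or range.

ROBOT

A 6-joint arm with a two-finger parallel gripper is mounted at the origin on the work surface. World frame = base frame: x ahead of the robot, y to its left, z up, the work surface at z = 0. Lengths are in m, angles in rad, forces in N, time in s.
With the tool pointing down it reaches from about 0.35 to 0.85 m from the base axis. Payload 8.1 kg.
Tool frame: the origin (TCP) lies between the finger pads; the fingertips stand 11 mm ahead of it and the grasp point (between the pads) lies 8 mm behind it (robot.tips_ahead is the distance from the TCP to the fingertips, in m); z points along the fingers, y is the line along which they close (so a half turn about z gives the same grasp; the last joint's range is limited). The gripper opens to 93 mm and grips with 3 to 60 N. Pads are 15 mm wide; open, the fingers measure 128 mm over their backs; the gripper's body (75 mm by 188 mm) begins 65 mm behind the grasp point.
Start: joints at [-0.085, 0.13, 1.488, -0, 1.523, -0.085], TCP at [0.6, 0, 0.23] pointing down, gripper open.
Joint ranges: [-2.96, 2.96], [-0.89, 2.26], [0.02, 2.5], [-1.34, 4.48], [0, 2.73], [-2.66, 2.66]. Speed limits (rad/s): [2.39, 2.39, 2.79, 3.14, 3.14, 3.14].

INTERFACE

Orientations are given as a rotation vector (axis times angle).
In Python, from plant import robot gives the robot as it stands. The module is installed in compiled form; this text tells all that it offers.
- The arm moves only by the tool move_arm, never from a script. Its argument "deltas" is one flat list of numbers, 7 for each row, row after row: the shift along the tool's x, y, z in m, then the turn, a rotation vector about the tool's x, y, z in rad, then the opening, from 0 (shut) to 1 (fully open). A call has 1 to 12 rows; each row is the pose to reach, as a shift and turn from the pose commanded when the call began, along the tool's axes at that moment; what a row does not reach only later rows make up. A row lasts 1/8 s, in which the tool goes at most 62.5 mm and 10.7 degrees, less where a joint would pass 70% of its speed; a pose out of reach is approached as far as the arm can. A call with a gripper value outside its range is refused whole. The fingers move at their own pace and stop on an object; "squeeze" is the grip in N (left out, the last holds). Time passes only in rows, so rows that repeat a pose let the fingers close. It gives the time, the measured TCP pose, the force, the opening and the grip force at its end, in the units of the state.
- robot.read_state(): the state, without advancing time (a new reading comes with each control period).
- robot.read_camera(name): name is "scene" or "side" or "wrist"; returns (picture, depth): 420x560x3 uint8, red, green, blue; 420x560 float32, m along the optical axis (not along the pixel's ray), 0 where there is no reading.
- robot.camera_model(name): a dict with "K" (3x3 intrinsics, pixels), "R" (3x3) and "t" (3): a world point X has camera coordinates R X + t; the wrist camera has in their place "tool_from_camera" (4x4, takes a point from camera to tool coordinates, whose origin is the TCP and whose axes are the flange's). Camera axes: x right, y down, z forward; pixel columns grow to the right and rows downward; lengths in m; the calibration is good to about 2 mm. A picture is of the moment at which its call begins: read the wrist's pose just before it. camera_model takes no time and is no camera call.
- robot.close_job(): hands the job in; it is judged then, once.
Trained networks look in the newest picture that a camera, given by its name, has taken for a name from the list of things; names that differ only in an ending like _2 or _b are one class to them, and where a whole thing is asked for, a point or a joint stands for the part that bears it (a point fixed in the world has none). Each returns a list of dicts, best first, with "confidence" (0 to 1); they miss things now and then, are a little off and sometimes report something else, mostly with a low value. They report only what shows in the picture. A call takes as long as a camera call.
- robot.recognise(camera, label): "uv" ([column, row] in pixels, amid what is visible of it).
The state is a dict: "t": time; "q": joint angles; "dq": joint speeds; "joint_torque": joint torques, N m; "tool_pos": TCP position; "orientation": TCP orientation; "force": force on the tool from outside, world axes, zero at the start; "wrist_torque": the same for the moment, N m; "opening": finger opening in m; "gripper_force": force on a finger pad.
Only numpy, scipy, OpenCV 4.12 (cv2) and the standard library are available. Lean on these libraries where they do the work, as an engineer would, in place of code of your own. Each camera call takes 0.05 s, during which the arm holds its last target. There are 200 camera calls.

## Working session

There is one attempt and no reset: what is moved stays moved. The work goes in short steps, Python scripts to look and compute and a tool call to move; the robot and the scene stay as the last step left them, time stands still between calls to the robot, and variables do not carry over. Pictures are saved under pics/ and viewed, at most 10 in all, crops included, and the job is handed in when it is done.

Besides the shell and the picture viewer there is one more tool, called after "Emit:" as name(argument=value, ...) on one line, values as JSON. move_arm: Moves the arm, as the interface text tells. Its arguments: {"type":"object","properties":{"deltas":{"type":"array","items":{"type":"number"}},"squeeze":{"type":"number"}},"required":["deltas"]}

```bash
mkdir -p pics; cat > h.py <<'E'
import numpy as np, cv2
from plant import robot
def pts(name, pic_depth):
    d=pic_depth[1]; m=robot.camera_model(name); K=np.array(m["K"])
    v,u=np.mgrid[:d.shape[0],:d.shape[1]]
    c=np.stack([(u-K[0,2])/K[0,0]*d,(v-K[1,2])/K[1,1]*d,d],-1)
    return (c-np.array(m["t"]))@np.array(m["R"])  # R^T(c-t)
E
python3 - <<'E'
from h import *
ims=[]
for n in ("scene","side"):
    r=robot.read_camera(n); P=pts(n,r); np.save(n+".npy",P); np.save(n+"_d.npy",r[1])
    cv2.imwrite(f"pics/{n}0.png",r[0][:,:,::-1])
    for l in ["book","leaf","leaf_edge","pitcher","cup","tamper","saucer","brush","syrup","canister"]:
        for o in robot.recognise(n,l)[:1]:
            u,v=map(int,o["uv"]); print(n,l,u,v,round(o["confidence"],2),P[v,u].round(3))
print(robot.read_state())
E
```

```text
scene book 301 192 0.93 [0.493 0.066 0.039]
scene leaf 341 321 0.74 [0.632 0.387 0.018]
scene leaf_edge 290 169 0.91 [ 0.476 -0.005  0.052]
scene pitcher 358 272 0.73 [0.514 0.314 0.001]
scene cup 294 287 0.58 [0.661 0.258 0.006]
scene tamper 218 198 0.65 [ 0.684 -0.027  0.061]
scene saucer 219 164 0.6 [ 0.599 -0.175  0.002]
scene brush 338 321 0.58 [0.638 0.383 0.02 ]
scene syrup 232 223 0.77 [0.706 0.078 0.091]
scene canister 356 348 0.79 [0.678 0.465 0.11 ]
side book 237 262 0.69 [0.481 0.022 0.058]
side leaf 235 276 0.85 [ 0.466 -0.008  0.057]
side leaf_edge 234 277 0.96 [ 0.464 -0.009  0.056]
side pitcher 215 166 0.9 [0.529 0.295 0.085]
side cup 264 177 0.56 [0.639 0.254 0.047]
side tamper 338 261 0.61 [ 0.669 -0.05   0.048]
side saucer 334 328 0.73 [ 0.603 -0.157  0.006]
side brush 244 160 0.47 [0.631 0.371 0.021]
side syrup 326 217 0.88 [0.682 0.031 0.093]
side canister 239 122 0.7 [0.642 0.429 0.103]
{'t': 1.1, 'q': array([-8.54103699e-02,  1.30375168e-01,  1.48820183e+00, -1.30224244e-05,
        1.52302551e+00, -8.54150829e-02]), 'dq': array([-0.00170859, -0.00041566,  0.00119633, -0.00151199,  0.00044132,
        0.0003966 ]), 'joint_torque': array([ 1.16134575e-03, -5.59774625e+01, -4.92059362e+01,  7.66594964e-02,
        2.25410401e-02, -3.52628126e-05]), 'tool_pos': array([5.99996032e-01, 1.16759503e-05, 2.29649057e-01]), 'orientation': array([ 2.22143495e+00,  2.22144680e+00, -2.55974195e-05]), 'force': array([ 0.12115342,  0.16728838, -0.21431301]), 'wrist_torque': array([0.02232332, 0.06614359, 0.02316826]), 'gripper_force': 0.0, 'opening': 0.09303719853250231}
```

View pics/scene0.png

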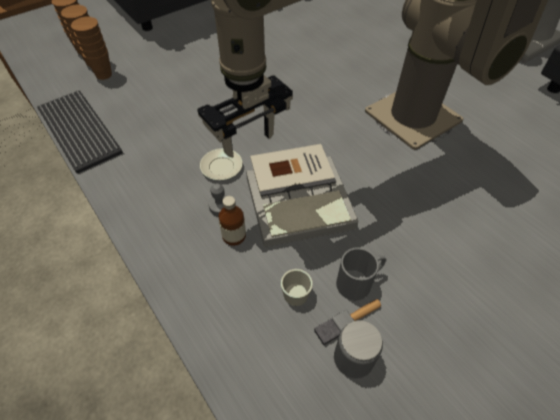

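View pics/side0.png

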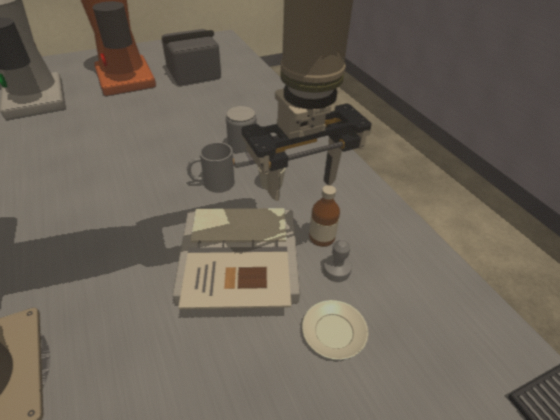

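The scene shows the leaf at about (290,168) in scene and (236,278) in side, i.e. the book's -y half. The saucer and tamper are at the far right, and the syrup is beyond the book. The pages to the left are free apart from the cup and pitcher. Next I'll fit the leaf.

```bash
python3 - <<'E'
from h import *
P=np.load("side.npy"); im=cv2.imread("pics/side0.png")
for n,seed in (("side",(234,285)),("scene",(285,180))):
    P=np.load(n+".npy"); im=cv2.imread(f"pics/{n}0.png")
    u,v=seed
    w=P[v-6:v+7,u-8:u+9].reshape(-1,3); 
    A=np.c_[w[:,:2],np.ones(len(w))]; c=np.linalg.lstsq(A,w[:,2],rcond=None)[0]
    ok=(abs(P[...,2]-(P[...,:2]@c[:2]+c[2]))<0.006)&(abs(P[...,0]-.48)<.25)&(abs(P[...,1])<.3)
    for k in range(4):
        _,lab=cv2.connectedComponents(ok.astype(np.uint8)); m=lab==lab[v,u]
        w=P[m]; A=np.c_[w[:,:2],np.ones(len(w))]; c=np.linalg.lstsq(A,w[:,2],rcond=None)[0]
        ok=(abs(P[...,2]-(P[...,:2]@c[:2]+c[2]))<0.003)&(abs(P[...,0]-.48)<.25)&(abs(P[...,1])<.3)
    print(n,m.sum(),"plane",c.round(4),"tilt",np.arctan(np.hypot(*c[:2])).round(3))
    box=cv2.boxPoints(cv2.minAreaRect(w[:,:2].astype(np.float32)))
    for b in box: print(b.round(3),(b@c[:2]+c[2]).round(3))
    # whole book
    b=(P[...,2]>.034)&(P[...,2]<.12)&(abs(P[...,0]-.48)<.14)&(abs(P[...,1]-.05)<.17)
    n_,lab=cv2.connectedComponents(b.astype(np.uint8)); m2=lab==lab[v,u]
    r=cv2.minAreaRect(P[m2][:,:2].astype(np.float32)); print("book",r)
    vis=im.copy(); vis[m]=vis[m]//2+np.array([0,0,127],np.uint8); vis[m2&~m]=vis[m2&~m]//2+np.array([127,0,0],np.uint8)
    cv2.imwrite(f"pics/seg_{n}.png",cv2.resize(vis[v-130:v+100,u-130:u+130],None,fx=1.5,fy=1.5))
a=cv2.imread("pics/seg_side.png");b=cv2.imread("pics/seg_scene.png");h=min(len(a),len(b));cv2.imwrite("pics/seg.png",np.hstack([a[:h],b[:h]]))
E
```

```text
side 527 plane [-0.42   -1.1859  0.2167] tilt 0.899
[0.214 0.055] 0.062
[ 0.713 -0.121] 0.06
[ 0.73  -0.073] -0.004
[0.231 0.103] -0.002
book ((0.4922199845314026, 0.05144326388835907), (0.2639661431312561, 0.2403145283460617), 67.25336456298828)
scene 158 plane [ 0.6551  0.8783 -0.2969] tilt 0.831
[0.484 0.013] 0.032
[ 0.662 -0.208] -0.046
[ 0.695 -0.181] -0.0
[0.517 0.04 ] 0.077
book ((0.4949570298194885, 0.053923048079013824), (0.2694239020347595, 0.2387857288122177), 67.62586212158203)
```

View pics/seg.png

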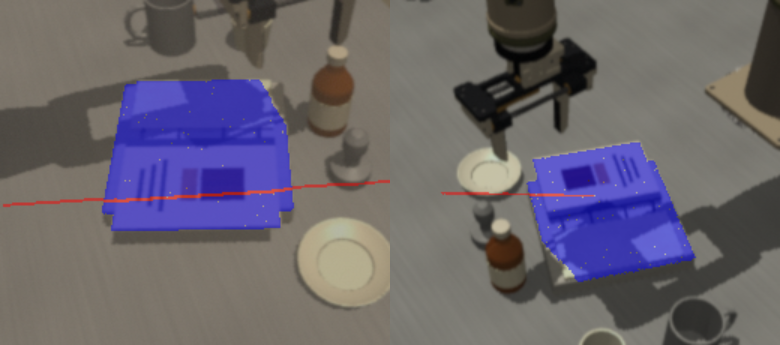

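The book segmentation is good (265 x 240 mm footprint, as expected), but the plane fit locked onto the wrong plane. I'll refit the leaf in the book frame.

```bash
cat >> h.py <<'E'
YAW=np.radians(-22.6); BX=np.array([np.cos(YAW),np.sin(YAW),0]); BY=np.array([-np.sin(YAW),np.cos(YAW),0])
C=np.array([0.500,0.069,0]); RB=np.c_[BX,BY,[0,0,1]]
def tob(P): return (P-C)@RB
def fromb(p): return C+RB@np.array(p)
E
python3 - <<'E'
from h import *
for n in ("side","scene"):
    B=tob(np.load(n+".npy")).reshape(-1,3)
    for y0 in range(-175,130,10):
        s=B[(abs(B[:,0])<.08)&(B[:,1]>=y0/1e3)&(B[:,1]<(y0+10)/1e3)&(B[:,2]<.13)]
        print(n,y0+5,len(s),(np.percentile(s[:,2],[10,50,90])*1e3).round(1) if len(s) else "")
    for s0 in (-1,1):
        k=(B[:,2]>.044)&(B[:,2]<.11)&(B[:,1]<-.02)&(B[:,1]>-.16)&(abs(B[:,0])<.14); print("leaf x",np.percentile(B[k,0],[1,99]),"y",np.percentile(B[k,1],[1]))
S=dict(pitcher=(.522,.305),cup=(.65,.256),tamper=(.677,-.04),saucer=(.6,-.165),brush=(.635,.377),syrup=(.69,.05),canister=(.66,.447))
for k,v in S.items(): print(k,tob(np.array([*v,0])).round(3))
print(robot.camera_model("side")["t"], -np.array(robot.camera_model("side")["R"]).T@robot.camera_model("side")["t"])
E
```

```text
side -170 432 [-0.   1.3  2.9]
side -160 410 [0.1 1.4 2.8]
side -150 772 [ 0.5  3.3 56.8]
side -140 822 [ 0.6 54.5 57.2]
side -130 795 [ 0.6 54.5 57.2]
side -120 628 [ 0.7 55.4 57.2]
side -110 389 [55.  56.4 57.7]
side -100 383 [54.9 56.4 57.8]
side -90 371 [55.2 56.5 57.8]
side -80 356 [55.1 56.3 57.9]
side -70 343 [55.1 56.3 57.7]
side -60 319 [54.8 56.1 57.5]
side -50 328 [54.4 55.8 57.2]
side -40 319 [54.3 55.8 57.1]
side -30 305 [54.3 55.7 57. ]
side -20 297 [54.  55.5 56.9]
side -10 184 [54.2 55.5 56.8]
side 0 75 [41.  42.5 59.9]
side 10 299 [40.3 41.9 46. ]
side 20 413 [42.2 48.3 50.3]
side 30 256 [47.7 49.  50.4]
side 40 255 [47.8 49.1 50.4]
side 50 253 [47.8 49.1 50.4]
side 60 242 [47.9 49.1 50.2]
side 70 240 [47.7 49.2 50.5]
side 80 228 [47.7 49.2 50.4]
side 90 237 [47.7 49.2 50.5]
side 100 207 [47.8 49.2 50.1]
side 110 132 [47.6 48.8 50.3]
side 120 0 
side 130 0 
leaf x [-0.09855328  0.09755615] y [-0.14979364]
leaf x [-0.09855328  0.09755615] y [-0.14979364]
scene -170 0 
scene -160 0 
scene -150 57 [49.6 51.4 53.9]
scene -140 161 [50.2 52.1 54.3]
scene -130 155 [50.2 52.
[... 475 characters left out ...]
ne 30 197 [43.2 45.1 47.1]
scene 40 197 [43.1 45.  47.1]
scene 50 211 [43.  45.  46.8]
scene 60 205 [43.2 45.  47. ]
scene 70 211 [42.9 45.1 46.9]
scene 80 217 [43.3 45.2 47.2]
scene 90 204 [43.6 45.3 47.2]
scene 100 222 [43.3 45.2 47.2]
scene 110 520 [-2.1 39.  46.1]
scene 120 592 [-3.4 12.6 33.4]
scene 130 219 [-4.3 -2.2 -0.4]
leaf x [-0.09753388  0.09960617] y [-0.14791138]
leaf x [-0.09753388  0.09960617] y [-0.14791138]
pitcher [-0.07   0.226  0.   ]
cup [0.067 0.23  0.   ]
tamper [ 0.205 -0.033  0.   ]
saucer [ 0.182 -0.178  0.   ]
brush [0.006 0.336 0.   ]
syrup [0.183 0.055 0.   ]
canister [0.002 0.41  0.   ]
[-0.50549554  0.27715284  0.64364359] [ 0.34013132 -0.44139861  0.66037449]
```

The leaf is lying flat, with its edge at book y = -0.150 and the hinge at 0. My plan is a closed gripper with tool y along the spine and tool z 45° down towards book +y. That one orientation works for lifting, swinging and pressing.

```bash
cat >> h.py <<'E'
from scipy.spatial.transform import Rotation as Ro
def Rt(a=45):
    a=np.radians(a); z=np.cos(a)*BY-np.sin(a)*np.array([0,0,1.]); return np.c_[np.cross(BX,z),BX,z]
def tipb(s):
    R=Ro.from_rotvec(s["orientation"]).as_matrix(); return tob(s["tool_pos"]+.011*R[:,2])
E
python3 - <<'E'
from h import *
s=robot.read_state(); R0=Ro.from_rotvec([np.pi/2**.5,np.pi/2**.5,0]).as_matrix(); p0=np.array([.6,0,.2297])
R=Rt()
for tip in ([-.02,-.24,.15],[-.02,-.21,.03]):
    p=fromb(tip)-.011*R[:,2]; print((R0.T@(p-p0)).round(4), Ro.from_matrix(R0.T@R).as_rotvec().round(4), fromb(tip))
print(tipb(s))
E
```

```text
[-0.1521 -0.2137  0.0719] [-0.1549  0.775   0.3739] [ 0.38930492 -0.14488455  0.15      ]
[-0.1244 -0.2022  0.1919] [-0.1549  0.775   0.3739] [ 0.40083378 -0.11718824  0.03      ]
[ 0.11882919 -0.02526289  0.21864906]
```

Emit:
move_arm(deltas=[-0.038, -0.053, 0, -0.039, 0.194, 0.093, 0, -0.076, -0.107, 0.018, -0.078, 0.388, 0.187, 0, -0.114, -0.16, 0.04, -0.116, 0.581, 0.28, 0, -0.152, -0.214, 0.072, -0.155, 0.775, 0.374, 0, -0.152, -0.214, 0.072, -0.155, 0.775, 0.374, 0, -0.152, -0.214, 0.072, -0.155, 0.775, 0.374, 0, -0.152, -0.214, 0.072, -0.155, 0.775, 0.374, 0, -0.152, -0.214, 0.072, -0.155, 0.775, 0.374, 0], squeeze=10)

```text
t: 2.1
tool_pos: [0.3872, -0.1515, 0.1586]
orientation: [-2.134, -1.429, -0.883]
force: [1.3, -0.5, -0.3]
opening: 0.0176
gripper_force: 0.0
```

```bash
python3 - <<'E'
from h import *
s=robot.read_state(); R=Ro.from_rotvec(s["orientation"]).as_matrix()
print(s["t"],s["q"].round(3),tipb(s).round(4),Ro.from_matrix(R.T@Rt()).as_rotvec().round(4),s["opening"],s["force"])
r=robot.read_camera("side"); cv2.imwrite("pics/s1.png",r[0][:,:,::-1])
E
```

```text
2.1 [-1.041 -0.014  1.978  0.603  1.693 -0.737] [-0.0194 -0.2392  0.1508] [-0.0006  0.0023  0.0039] 0.017594282231976042 [ 1.28643248 -0.46357113 -0.26673336]
```

View pics/s1.png

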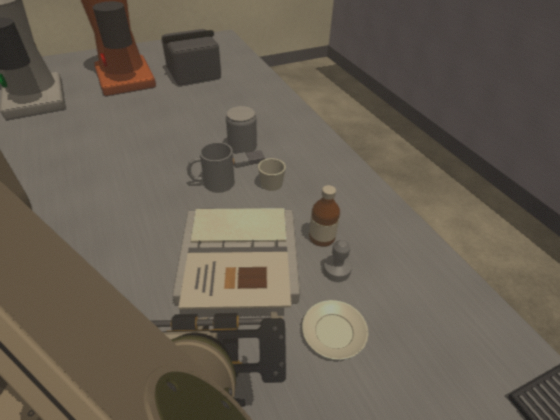

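The picture shows the gripper at (200,350), right of the book. The book and everything around it are undisturbed. Next I'll slide the fingertips low under the overhang.

Emit:
move_arm(deltas=[-0.019, 0, 0.042, 0, 0, 0, 0, -0.038, 0, 0.085, 0, 0, 0, 0, -0.0566, 0, 0.127, 0, 0, 0, 0, -0.0566, 0, 0.127, 0, 0, 0, 0, -0.044, 0, 0.143, 0, 0, 0, 0, -0.032, 0, 0.159, 0, 0, 0, 0, -0.0191, 0, 0.1746, 0, 0, 0, 0, -0.0191, 0, 0.1746, 0, 0, 0, 0, -0.0191, 0, 0.1746, 0, 0, 0, 0])

```text
t: 3.28
tool_pos: [0.4291, -0.0515, 0.0221]
orientation: [-2.135, -1.427, -0.885]
force: [-0.1, -0.4, 0.3]
opening: 0.0004
gripper_force: 0.0
```

```bash
python3 - <<'E'
from h import *
s=robot.read_state(); R=Ro.from_rotvec(s["orientation"]).as_matrix()
print(s["t"],s["q"].round(3),tipb(s).round(4),s["opening"],s["force"])
r=robot.read_camera("side"); P=tob(pts("side",r)); cv2.imwrite("pics/s2.png",cv2.resize(r[0][180:390,100:380,::-1],None,fx=2,fy=2))
E
```

```text
3.275 [-0.84   0.138  2.129  0.713  1.348 -0.784] [-0.0191 -0.1308  0.0143] 0.00041219028027484413 [-0.13941185 -0.41148024  0.33912284]
```

View pics/s2.png

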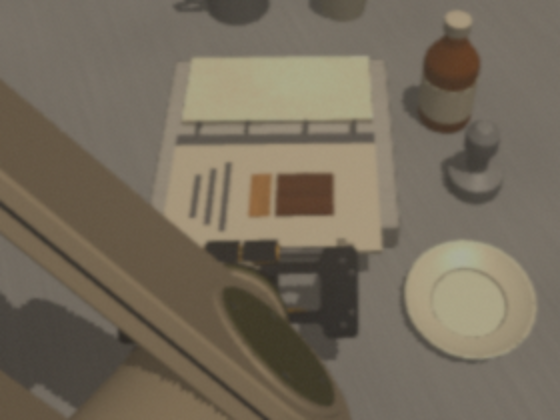

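The fingertips are under the overhang at book (-0.13, 0.014), with no contact force and a clear view. Next I'll work out the lift and swing path in tool axes.

```bash
python3 - <<'E'
from h import *
def tip(t):
    t=np.radians(t); c,s=np.cos(t),np.sin(t); r=.115; n=np.array([s,c]); e=np.array([-c,s]); h=np.array([0,.051])
    d=np.array([1,1])/2**.5*.0075
    if t<=np.radians(135.01): return h+e*r-.003*n-d
    return h+e*.1-.003*n+d
pre=[(-.13,.013+.0094*k) for k in range(1,6)]+[ (np.array([-.13,.06])+(tip(45)-[-.13,.06])*k/7) for k in range(1,8)]
w=[np.array([-.13,.013])]+[np.array(p) for p in pre]+[tip(t) for t in np.arange(45+3.75,180.1,3.75)]
for i in range(0,len(w)-1,12):
    print("call",w[i].round(3))
    for q in w[i+1:i+13]:
        d=q-w[i]; print(f"{.7071*(d[0]+d[1]):.4f}, {.7071*(d[0]-d[1]):.4f}", q.round(3))
E
```

```text
call [-0.13   0.013]
0.0066, -0.0066 [-0.13   0.022]
0.0133, -0.0133 [-0.13   0.032]
0.0199, -0.0199 [-0.13   0.041]
0.0266, -0.0266 [-0.13   0.051]
0.0332, -0.0332 [-0.13  0.06]
0.0440, -0.0356 [-0.124  0.069]
0.0547, -0.0380 [-0.118  0.079]
0.0654, -0.0404 [-0.112  0.088]
0.0761, -0.0428 [-0.106  0.097]
0.0868, -0.0452 [-0.101  0.106]
0.0976, -0.0476 [-0.095  0.116]
0.1083, -0.0499 [-0.089  0.125]
call [-0.089  0.125]
0.0075, 0.0001 [-0.083  0.13 ]
0.0150, 0.0006 [-0.078  0.135]
0.0225, 0.0016 [-0.072  0.14 ]
0.0299, 0.0031 [-0.065  0.144]
0.0371, 0.0051 [-0.059  0.148]
0.0442, 0.0076 [-0.052  0.151]
0.0512, 0.0105 [-0.045  0.154]
0.0579, 0.0139 [-0.038  0.156]
0.0644, 0.0177 [-0.031  0.158]
0.0706, 0.0219 [-0.023  0.159]
0.0766, 0.0266 [-0.016  0.16 ]
0.0822, 0.0316 [-0.008  0.161]
call [-0.008  0.161]
0.0053, 0.0054 [-0.001  0.161]
0.0102, 0.0111 [0.007 0.16 ]
0.0148, 0.0171 [0.014 0.159]
0.0189, 0.0233 [0.022 0.158]
0.0226, 0.0299 [0.029 0.156]
0.0259, 0.0367 [0.036 0.153]
0.0287, 0.0436 [0.043 0.15 ]
0.0311, 0.0508 [0.05  0.147]
0.0330, 0.0581 [0.056 0.143]
0.0344, 0.0655 [0.062 0.139]
0.0354, 0.0729 [0.068 0.134]
0.0358, 0.0804 [0.074 0.129]
call [0.074 0.129]
-0.0000, 0.0065 [0.079 0.124]
-0.0005, 0.0131 [0.083 0.12 ]
-0.0013, 0.0196 [0.087 0.114]
-0.0026, 0.0260 [0.09  0.109]
-0.0043, 0.0323 [0.094 0.103]
-0.0065, 0.0385 [0.097 0.097]
-0.0090, 0.0445 [0.099 0.091]
-0.0119, 0.0504 [0.101 0.085]
-0.0152, 0.0561 [0.103 0.079]
-0.0188, 0.0615 [0.104 0.072]
-0.0228, 0.0667 [0.105 0.066]
-0.0272, 0.0716 [0.105 0.059]
```

Emit:
move_arm(deltas=[0.0066, 0, -0.0066, 0, 0, 0, 0, 0.0133, 0, -0.0133, 0, 0, 0, 0, 0.02, 0, -0.02, 0, 0, 0, 0, 0.0266, 0, -0.0266, 0, 0, 0, 0, 0.0332, 0, -0.0332, 0, 0, 0, 0, 0.044, 0, -0.0356, 0, 0, 0, 0, 0.0547, 0, -0.038, 0, 0, 0, 0, 0.0654, 0, -0.0404, 0, 0, 0, 0, 0.076, 0, -0.0428, 0, 0, 0, 0, 0.087, 0, -0.0452, 0, 0, 0, 0, 0.0976, 0, -0.0476, 0, 0, 0, 0, 0.1083, 0, -0.05, 0, 0, 0, 0])

```text
t: 4.82
tool_pos: [0.444, -0.0117, 0.133]
orientation: [-2.134, -1.423, -0.884]
force: [-0.5, -0.2, -2.1]
opening: 0.0006
gripper_force: 1.0
```

```bash
python3 - <<'E'
from h import *
s=robot.read_state()
print(s["t"],s["q"].round(3),tipb(s).round(4),s["opening"],s["force"])
r=robot.read_camera("scene"); cv2.imwrite("pics/s3.png",cv2.resize(r[0][60:300,150:430,::-1],None,fx=2,fy=2))
E
```

```text
4.825 [-0.75  -0.139  2.15   0.727  1.493 -0.553] [-0.0207 -0.0882  0.1252] 0.0006381200148850711 [-0.48928815 -0.23317422 -2.13963577]
```

View pics/s3.png

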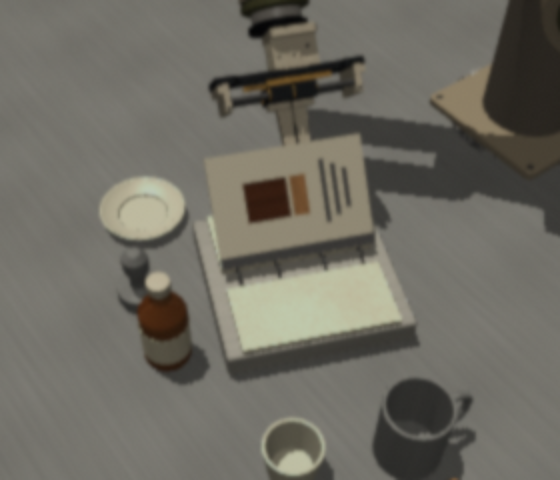

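The leaf (crop, 205-370 by 140-255) is raised to about 45° and rests on the fingers with 2 N, and the book is in place. I'll keep swinging it over.

Emit:
move_arm(deltas=[0.0075, 0, 0.0001, 0, 0, 0, 0, 0.015, 0, 0.0006, 0, 0, 0, 0, 0.0225, 0, 0.0016, 0, 0, 0, 0, 0.03, 0, 0.0031, 0, 0, 0, 0, 0.0371, 0, 0.005, 0, 0, 0, 0, 0.0442, 0, 0.0076, 0, 0, 0, 0, 0.0512, 0, 0.0105, 0, 0, 0, 0, 0.058, 0, 0.014, 0, 0, 0, 0, 0.0644, 0, 0.0177, 0, 0, 0, 0, 0.0706, 0, 0.022, 0, 0, 0, 0, 0.0766, 0, 0.0266, 0, 0, 0, 0, 0.0822, 0, 0.0316, 0, 0, 0, 0])

```text
t: 6.38
tool_pos: [0.4753, 0.0624, 0.1685]
orientation: [-2.135, -1.423, -0.884]
force: [-1.1, -1.9, -1.5]
opening: 0.0
gripper_force: 0.7
```

Emit:
move_arm(deltas=[0.0053, 0, 0.0054, 0, 0, 0, 0, 0.0102, 0, 0.011, 0, 0, 0, 0, 0.0148, 0, 0.017, 0, 0, 0, 0, 0.0189, 0, 0.0233, 0, 0, 0, 0, 0.0226, 0, 0.03, 0, 0, 0, 0, 0.026, 0, 0.0367, 0, 0, 0, 0, 0.0287, 0, 0.0436, 0, 0, 0, 0, 0.031, 0, 0.0508, 0, 0, 0, 0, 0.033, 0, 0.058, 0, 0, 0, 0, 0.0344, 0, 0.0655, 0, 0, 0, 0, 0.0354, 0, 0.073, 0, 0, 0, 0, 0.0358, 0, 0.0804, 0, 0, 0, 0])

```text
t: 7.88
tool_pos: [0.5068, 0.1381, 0.1366]
orientation: [-2.135, -1.423, -0.884]
force: [-0.4, -1.0, 1.0]
opening: 0.0002
gripper_force: 0.5
```

```bash
python3 - <<'E'
from h import *
s=robot.read_state()
print(s["t"],s["q"].round(3),tipb(s).round(4),s["opening"],s["force"])
r=robot.read_camera("scene"); cv2.imwrite("pics/s4.png",cv2.resize(r[0][60:300,150:430,::-1],None,fx=2,fy=2))
E
```

```text
7.875 [-0.366 -0.166  2.167  0.839  1.252 -0.295] [-0.0203  0.0742  0.1288] 0.00016852776652193075 [-0.38068374 -1.03477949  0.99186861]
```

View pics/s4.png

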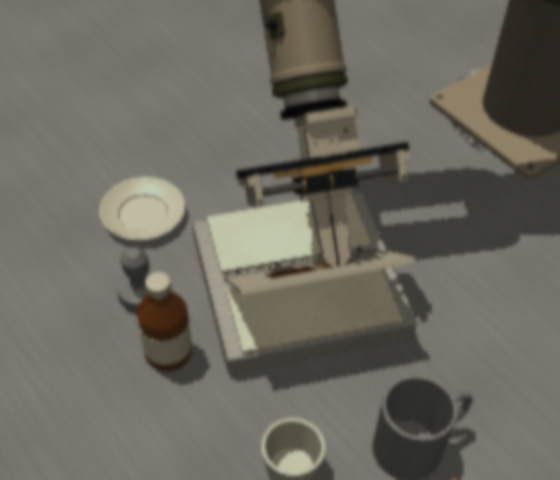

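The leaf is past upright at about 135° (edge from (235,285) to (410,260) in the crop). The book hasn't moved. Now I'll bring it down and press.

Emit:
move_arm(deltas=[0, 0, 0.0065, 0, 0, 0, 0, -0.0005, 0, 0.013, 0, 0, 0, 0, -0.0013, 0, 0.0196, 0, 0, 0, 0, -0.0026, 0, 0.026, 0, 0, 0, 0, -0.0043, 0, 0.0323, 0, 0, 0, 0, -0.0065, 0, 0.0385, 0, 0, 0, 0, -0.009, 0, 0.0445, 0, 0, 0, 0, -0.012, 0, 0.0504, 0, 0, 0, 0, -0.0152, 0, 0.056, 0, 0, 0, 0, -0.0188, 0, 0.0615, 0, 0, 0, 0, -0.0228, 0, 0.0667, 0, 0, 0, 0, -0.0265, 0, 0.071, 0, 0, 0, 0])

```text
t: 9.43
tool_pos: [0.5189, 0.1668, 0.0676]
orientation: [-2.135, -1.423, -0.885]
force: [-1.9, -3.0, 10.9]
opening: 0.0003
gripper_force: 6.2
```

Emit:
move_arm(deltas=[-0.0007, 0, 0.0007, 0, 0, 0, 0, -0.0014, 0, 0.0014, 0, 0, 0, 0, -0.0014, 0, 0.0014, 0, 0, 0, 0])

```text
t: 9.8
tool_pos: [0.5192, 0.1669, 0.0672]
orientation: [-2.133, -1.424, -0.886]
force: [-7.9, -4.8, 12.9]
opening: 0.0003
gripper_force: 7.0
```

The tip is at 0.0594, so its lower corner is at the flat leaf's 54 mm top face, with 13 N down. It's seated. I'll lift straight off and clear the view.

Emit:
move_arm(deltas=[0.0035, 0, -0.0035, 0, 0, 0, 0, 0.014, 0, -0.014, 0, 0, 0, 0, 0.035, 0, -0.035, 0, 0, 0, 0, 0.07, 0, -0.07, 0, 0, 0, 0, 0.05, 0, -0.12, 0, 0, 0, 0, 0.02, 0, -0.18, 0, 0, 0, 0, -0.02, 0, -0.23, 0, 0, 0, 0, -0.05, 0, -0.27, 0, 0, 0, 0, -0.05, 0, -0.27, 0, 0, 0, 0, -0.05, 0, -0.27, 0, 0, 0, 0])

```text
t: 11.05
tool_pos: [0.4319, -0.0422, 0.2218]
orientation: [-2.136, -1.422, -0.885]
force: [-0.3, 1.1, 0.3]
opening: 0.0003
gripper_force: 0.0
```

```bash
python3 - <<'E'
from h import *
s=robot.read_state(); print(s["t"],tipb(s).round(4),s["force"])
for n in ("side","scene"):
    r=robot.read_camera(n); B=tob(pts(n,r)).reshape(-1,3); cv2.imwrite(f"pics/f_{n}.png",r[0][:,:,::-1])
    for y0 in range(-125,165,15):
        k=B[(abs(B[:,0])<.08)&(abs(B[:,1]-y0/1e3)<.007)&(B[:,2]<.13)]
        if len(k): print(n,y0,(np.percentile(k[:,2],[10,50,90])*1e3).round(1))
    P=pts(n,r)
    for l in ["pitcher","cup","tamper","saucer","brush","syrup","canister"]:
        for o in robot.recognise(n,l)[:1]: print(l,np.round(o["uv"]),end=" ")
    print()
a=[cv2.imread(f"pics/f_{n}.png")[90:390,150:430] if n=="scene" else cv2.imread(f"pics/f_{n}.png")[90:390,130:410] for n in("side","scene")]
cv2.imwrite("pics/f.png",cv2.resize(np.hstack(a),None,fx=1.4,fy=1.4))
E
```

```text
11.05 [-0.0201 -0.1211  0.214 ] [-0.27921143  1.11508622  0.34566473]
side -125 [0.1 1.6 3. ]
side -110 [ 1.5 30.7 48.7]
side -95 [47.7 49.  50.3]
side -80 [47.6 48.9 50.3]
side -65 [47.8 49.  50.2]
side -50 [47.7 49.  50.5]
side -35 [47.6 48.7 49.8]
side -5 [40.2 42.  55.4]
side 10 [40.7 42.9 56.2]
side 25 [54.2 55.4 56.6]
side 40 [54.  55.5 57. ]
side 55 [54.2 55.5 56.8]
side 100 [55.7 56.2 57.2]
side 115 [54.1 55.6 56.8]
side 130 [54.2 55.4 57. ]
side 145 [54.  55.6 56.8]
pitcher [222. 155.] cup [269. 172.] tamper [337. 265.] brush [248. 160.] syrup [325. 219.] canister [242. 132.] 
scene -110 [42.2 44.3 46.6]
scene -95 [43.1 44.9 46.8]
scene -80 [42.7 44.9 46.9]
scene -65 [42.7 45.  47.4]
scene -50 [43.  44.9 47.1]
scene -35 [42.9 44.9 47.1]
scene -20 [38.7 44.3 46.8]
scene -5 [36.  37.9 41.8]
scene 10 [49.1 51.5 54.5]
scene 25 [49.5 51.4 53.3]
scene 40 [49.7 51.4 53.5]
scene 55 [49.8 51.6 53.7]
scene 70 [49.9 52.1 54.1]
scene 85 [50.1 52.1 54.1]
scene 100 [50.1 51.8 54.1]
scene 115 [49.7 51.7 53.9]
scene 130 [-3.6 48.9 53.1]
scene 145 [-3.7 48.4 52.9]
scene 160 [-4.6 -2.3 -0.2]
pitcher [356. 273.] cup [296. 290.] tamper [218. 197.] saucer [218. 161.] brush [342. 322.] syrup [234. 226.] canister [357. 351.]
```

View pics/f.png

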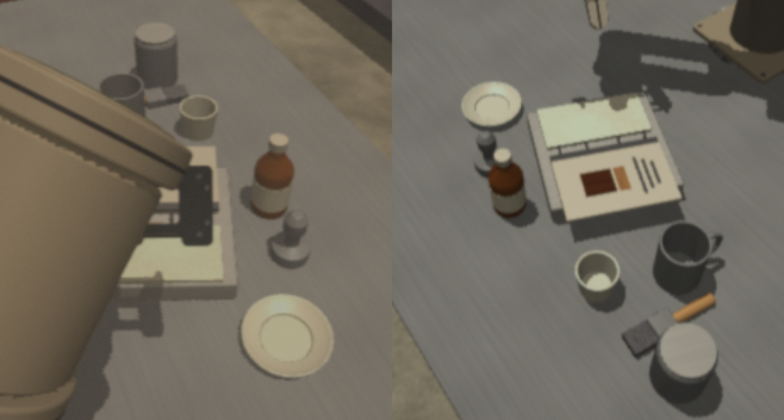

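The leaf lies flat on the left-hand stack: its top reads 55.5 mm throughout, the same as when it lay flat on the right. The book and the things around it are where they were, and the arm is clear.

```bash
python3 -c "
from plant import robot
print(robot.close_job())"
```

```text
the job is handed in; nothing more can be done
None
```

The page is turned: the leaf lies flat on the left-hand pages, pushed over with the closed fingertips; the book and everything around it look unmoved in the final pictures, and the job is handed in at about 12 s.

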